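Set the bench magnifier over the red culture dish

TASK

Swing the bench magnifier's arm round until its lens stands centred above the petri dish with the red culture, and tip the raised lens down until it lies level. Then let go of it, and do not shift the red dish.

Things in the scene. Friction and masses are not known exactly. Their poses are not given: they have to be found in the camera images.
- magnifier: Fixed magnifier: white base plate 255 x 262 x 14 mm bearing three dishes (red, tan, small yellow; order varies), and a post. Origin: on the bench, on the post's axis = vertical swivel axis; -x points over the base, toward the robot. A level arm, 140 mm above the bench, swivels on the post; its end, 110 mm from the axis, carries the lens's tilt hinge. Dish centres lie 158 mm from the axis.
- knob (a point): Centre of the yellow ball knob, 24 mm across, on a thin stem at the lens's free end, 110 mm from the tilt hinge on the line through the lens centre (level: 220 mm from the swivel axis, 140 mm above the bench). Moved sideways it swivels the arm, moved down and outward it tips the lens toward level; 1 to 2 N moves either joint, and friction keeps both where they are left.
- lens_center (a point): Centre of the clear round lens in its black ring (77 mm outside diameter), 48 mm from the tilt hinge; when level, 158 mm from the swivel axis.
- red_dish_center (a point): Centre (half-way up) of the loose round petri dish with red culture, 60 mm in diameter, 15 mm high, standing on the base plate (its underside 14 mm above the bench).
- lens_tilt (a joint): Tilt of the lens about the hinge at the arm's end, rad: 0 = level, positive = free end with the knob raised. Stops at -0.6 and 1.2, so level is not at a stop.
There are look-alikes about, which are no part of the job. What is shaped like the part that bears red_dish_center but blue, orange or purple is not meant.

How it is judged:
At the end, for the whole second after the job is handed in: The lens centre is within 20 mm horizontally of the centre of the red dish, and the lens is level within 0.18 rad (10 degrees) and at rest (horizontal distance between lens_center and red_dish_center below 0.02 m and value of joint lens_tilt between -0.18 and 0.18 rad and velocity of joint lens_tilt between -0.05 and 0.05 rad/s); the robot touches nothing.
It fails at once if the red dish is shifted by more than 20 mm (distance of red_dish_center from where it was at the start of the episode above 0.02 m).
It also fails if it takes over 35 s, if anything falls off the work surface, if the arm or the gripper's body presses on something with over 40 N, if the wrist force passes 120 N, or if a joint passes its speed limit or range.

ROBOT

A 6-joint arm with a two-finger parallel gripper is mounted at the origin on a cart in front of the work surface, level with it; the furniture and walls round the work are solid. World frame = base frame: x ahead of the robot, y to its left, z up, the work surface at z = 0. Lengths are in m, angles in rad, forces in N, time in s.
With the tool pointing down it reaches from about 0.35 to 1 m from the base axis. Payload 7.1 kg.
Tool frame: the origin (TCP) lies between the finger pads; the fingertips stand arm.tip_extent ahead of it and the grasp point (between the pads) lies 2 mm behind it (arm.tip_extent is the distance from the TCP to the fingertips, in m); z points along the fingers, x is the direction in which the jaws open and shut, and the axes are right-handed (so a half turn about z gives the same grasp; the last joint's range is limited). The gripper opens to 85 mm and grips with 20 to 120 N. Pads are 22 mm wide; open, the fingers measure 114 mm over their backs; the gripper's body (76 mm by 85 mm) begins 54 mm behind the grasp point. The pads swing forward as they close: fully open they stand 13 mm farther back than shut.
Start: joints at [-1.243, 0.423, 1.63, -0, 1.089, -0.019], TCP at [0.212, -0.588, 0.223] pointing down, gripper open.
Joint ranges: [-3, 3], [-0.9, 2.11], [0.09, 2.58], [-1.31, 4.45], [0.11, 2.69], [-2.54, 2.54]. Speed limits (rad/s): [2.39, 2.39, 3.01, 3.14, 3.14, 3.14].

INTERFACE

Orientations are given as a unit quaternion [w, x, y, z].
In Python, from bench import arm gives the robot as it stands. The module is installed in compiled form; this text tells all that it offers.
- The arm moves only by the shell command python3 -m jog 'ROWS' [OPENING] [FORCE]. ROWS is JSON, a list of rows, each a list of 2 entries, a list of its own where there are three numbers: the shift along the world's x, y, z in mm, then the turn about the world's z in degrees. In form: [[[tx, ty, tz], yaw], ...]. A call has 1 to 10 rows; each row shifts and turns the commanded pose from where the row before left it; what a row does not reach is not made up. A row lasts 1/10 s, in which the tool goes at most 50 mm and 8.59 degrees, less where a joint would pass 70% of its speed; a pose out of reach is approached as far as the arm can. A call with a gripper value outside its range is refused whole. OPENING is the finger opening in mm, from 0 to 85.4, set as the call begins (- or left out, the last holds). The fingers move at their own pace and stop on an object; FORCE is the grip in N (left out, the last holds). Time passes only in rows, so rows that do not move let the fingers close. It gives the time, the measured TCP pose, the force and the opening at its end, in the units of the state.
- arm.sense(): the state, without advancing time (a new reading comes with each control period).
- arm.camera(name): name is "scene" or "top"; returns the picture (480x640x3 uint8, red, green, blue); there is no depth.
- arm.camera_info(name): a dict with "fx", "fy", "cx", "cy" (pixels), "xyz" and "rotation" of the camera in the world. Camera axes: x right, y down, z forward; pixel columns grow to the right and rows downward; lengths in m; the calibration is good to about 2 mm. A picture is of the moment at which its call begins. camera_info takes no time and is no camera call.
- arm.finish_job(): hands the job in, once; it reports no verdict.
The state is a dict: "time": time; "q": joint angles; "dq": joint speeds; "joint_torque": joint torques, N m; "eef_pos": TCP position; "tcp_rot": TCP orientation; "wrist_force": force on the tool from outside, world axes, zero at the start; "moment": the same for the moment, N m; "finger_gap": finger opening in m.
Only numpy, scipy, OpenCV 4.12 (cv2) and the standard library are available. Lean on these libraries where they do the work, as an engineer would, in place of code of your own. Each camera call takes 0.05 s, during which the arm holds its last target.

## Working session

There is one attempt and no reset: what is moved stays moved. The work goes in short steps, Python scripts to look and compute and a shell command to move; the robot and the scene stay as the last step left them, time stands still between calls to the robot, and variables do not carry over. Pictures are saved under pics/ and viewed, and the job is handed in when it is done.

```bash
mkdir -p pics; python3 - <<'E'
from bench import arm
import cv2
for n in("scene","top"):
    cv2.imwrite(f"pics/{n}0.png",arm.camera(n)[:,:,::-1]); print(arm.camera_info(n))
print(arm.sense(),arm.tip_extent)
E
```

```text
{'fx': 452.19473288975763, 'fy': 452.19473288975763, 'cx': 327.67071933924484, 'cy': 242.82047479386983, 'xyz': array([ 0.26455454, -0.69254935,  0.59419349]), 'rotation': array([-0.44590861,  0.86847664, -0.18951544,  0.10487013])}
{'fx': 598.4208493340345, 'fy': 598.4208493340345, 'cx': 322.6144737620609, 'cy': 238.2071674442455, 'xyz': array([ 0.3582245 , -0.09176255,  1.07521174]), 'rotation': array([-0.07926261,  0.74278302, -0.66074221,  0.07355648])}
{'time': 0.1, 'q': array([-1.24299879e+00,  4.23757007e-01,  1.63060594e+00, -1.90670899e-05,
        1.08864957e+00, -1.89945664e-02]), 'dq': array([ 0.00085056, -0.00225587, -0.00073056, -0.00063278, -0.00186601,
       -0.000833  ]), 'joint_torque': array([-8.03433632e-04, -5.58429265e+01, -2.82444137e+01, -5.68965027e-05,
        2.96609534e-03,  4.89525723e-05]), 'eef_pos': array([ 0.21228293, -0.58729559,  0.22243108]), 'tcp_rot': array([-4.12004427e-04,  8.18501769e-01, -5.74503569e-01, -5.78205828e-04]), 'wrist_force': array([0.43837723, 0.73119059, 0.34082785]), 'moment': array([ 0.04076923, -0.0071753 , -0.02688821]), 'finger_gap': 0.08535803667469197} 0.017
```

View pics/scene0.png

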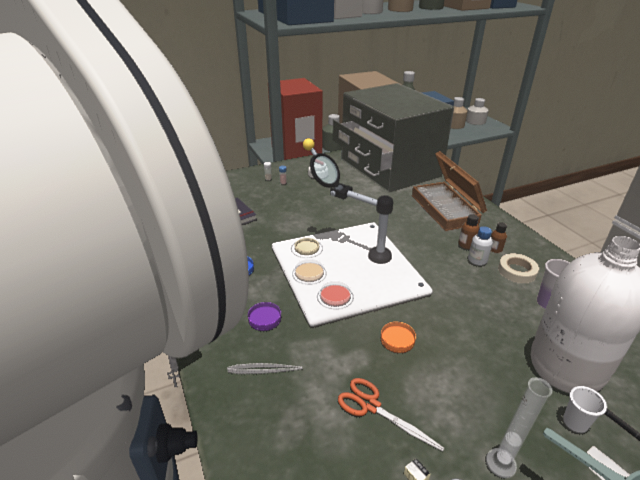

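View pics/top0.png

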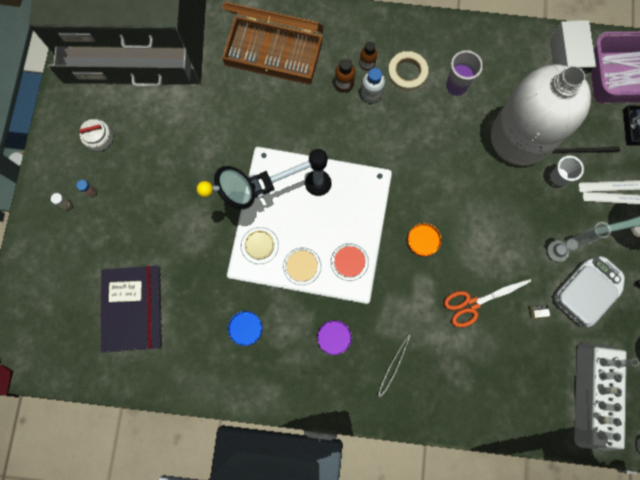

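The scene view shows the base with the red dish at (335,295), and the knob at (308,144). In the top view the red dish is at (349,262), the tan one at (302,266) and the yellow one at (260,245). The knob is at (204,189), the post foot at (318,182) and the post top at (318,160). The blue (246,328), purple (334,338) and orange (425,240) dishes off the base are look-alikes. The red dish on the base fits the description; I'll confirm it in crops.

```bash
cat > h.py <<'E'
import numpy as np, cv2
from scipy.spatial.transform import Rotation as R
from bench import arm
def cam(n):
    i=arm.camera_info(n); q=i['rotation']; return i,R.from_quat([q[1],q[2],q[3],q[0]]).as_matrix()
def ray(n,u,v):
    i,M=cam(n); d=M@np.array([(u-i['cx'])/i['fx'],(v-i['cy'])/i['fy'],1]); return np.array(i['xyz']),d/np.linalg.norm(d)
def atz(n,u,v,z):
    o,d=ray(n,u,v); return o+d*(z-o[2])/d[2]
def tri(a,b):
    A=0;B=0;P=[ray(*a),ray(*b)]
    for o,d in P:
        m=np.eye(3)-np.outer(d,d);A=A+m;B=B+m@o
    x=np.linalg.solve(A,B); return x,[np.linalg.norm((np.eye(3)-np.outer(d,d))@(x-o)) for o,d in P]
def proj(n,p):
    i,M=cam(n); c=M.T@(np.array(p)-i['xyz']); return c[0]/c[2]*i['fx']+i['cx'],c[1]/c[2]*i['fy']+i['cy']
E
python3 - <<'E'
import cv2
t=cv2.imread('pics/top0.png');s=cv2.imread('pics/scene0.png')
cv2.imwrite('pics/c1.png',cv2.resize(t[140:310,180:400],None,fx=3.5,fy=3.5,interpolation=cv2.INTER_CUBIC))
cv2.imwrite('pics/c2.png',cv2.resize(s[130:330,260:440],None,fx=3,fy=3,interpolation=cv2.INTER_CUBIC))
E
```

```text
(no output)
```

View pics/c1.png

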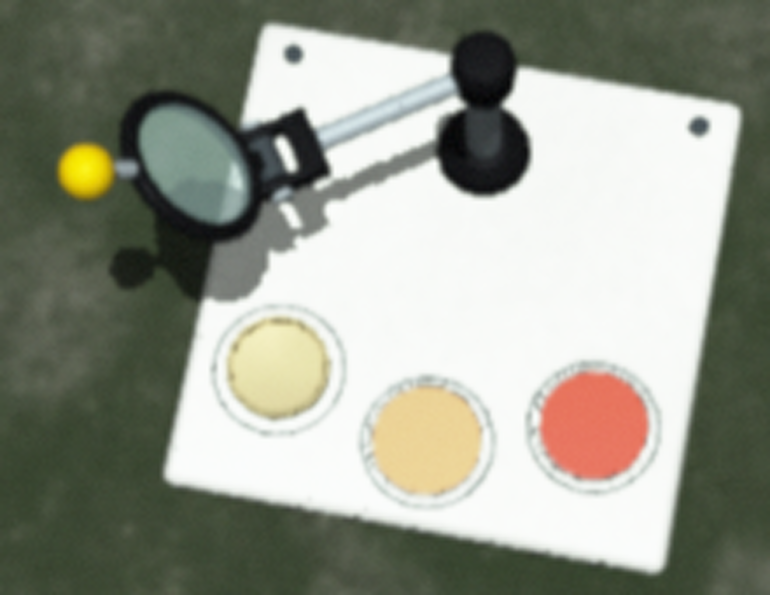

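View pics/c2.png

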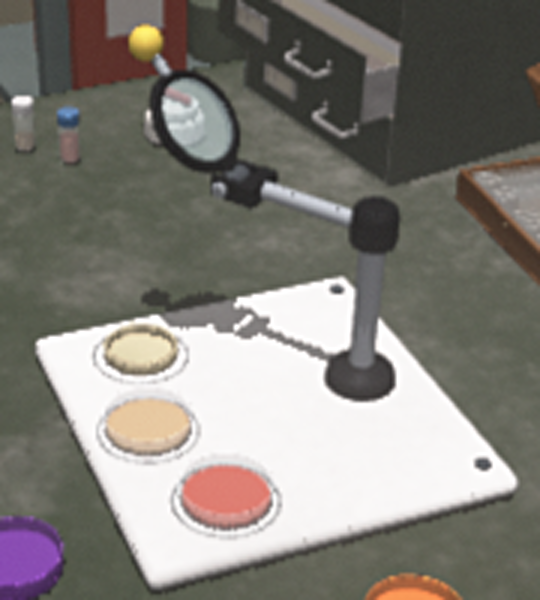

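```bash
python3 - <<'E'
from h import *
np.set_printoptions(precision=4,suppress=True)
k,e=tri(('top',204.6,188.9),('scene',308.7,144));print('knob',k,e)
d=atz('top',349.4,262,.0215);print('red',d, atz('scene',335.3,296,.0215))
print('post foot',atz('top',318.3,183.1,.02),'cap',atz('top',318.5,159.5,.150))
p0=atz('top',318.3,183.1,.02)[:2]
for n,uv in (('y',(259.7,245)),('tan',(302.5,266)),('red',(349.4,262))):
    q=atz('top',*uv,.0215)[:2];print(n,q,np.linalg.norm(q-p0))
# base holes direction: corners
c=[atz('top',180+a/3.5,140+b/3.5,.014)[:2] for a,b in((268,25),(741,106),(663,573),(166,482))];print(c)
v=k[:2]-p0;print('knob r',np.linalg.norm(v),'az',np.degrees(np.arctan2(v[1],v[0])))
v=d[:2]-p0;print('red az',np.degrees(np.arctan2(v[1],v[0])))
print('tilt',np.arcsin((k[2]-.14)/.11),'r expected',.11+.11*np.cos(np.arcsin((k[2]-.14)/.11)))
E
```

```text
knob [0.6    0.1087 0.2224] [np.float64(0.0009326474302794237), np.float64(0.0009326474302795622)]
red [ 0.5515 -0.1222  0.0215] [ 0.5516 -0.1289  0.0215]
post foot [ 0.6918 -0.0496  0.02  ] cap [ 0.6907 -0.0504  0.15  ]
y [0.5635 0.0413] 0.15725176673619554
tan [ 0.5345 -0.0398] 0.15762289801112647
red [ 0.5515 -0.1222] 0.1580041094505922
[array([0.7502, 0.074 ]), array([ 0.7346, -0.1823]), array([ 0.4823, -0.1657]), array([0.499 , 0.0912])]
knob r 0.18297724782227226 az 120.12373176568093
red az -152.64570170881643
tilt 0.8466542285029304 r expected 0.1828742365754995
```

The crop confirms the red dish in its clear rim, standing at the right on the white plate. The geometry agrees: the dish is 158 mm from the axis, the swivel axis is at about (0.691,-0.050), and the knob is at (0.600,0.109,0.222), azimuth 120°. The target azimuth is 207.4°, reached through 180°. I'll approach from above with the jaws roughly tangential, yaw +90°.

```bash
python3 -m jog '[[[21,38,18],5],[[21,38,18],5],[[21,38,18],5],[[21,38,18],5],[[21,38,18],5],[[21,38,18],5],[[22,39,0],5],[[22,39,0],5],[[22,39,0],5]]' 55 20; python3 -m jog '[[[22,39,0],5],[[22,39,0],5],[[22,39,0],5],[[22,39,0],5],[[22,39,0],5],[[22,39,0],5],[[22,39,0],5],[[22,39,0],5],[[22,39,0],5],[[0,0,0],0]]'
```

```text
time: 1.0
eef_pos: [0.4048, -0.241, 0.3312]
tcp_rot: [0.0, 0.976, -0.216, 0.0]
wrist_force: [1.3, -0.8, -1.2]
finger_gap: 0.0548
time: 2.0
eef_pos: [0.6041, 0.1126, 0.3302]
tcp_rot: [-0.001, 0.984, 0.176, 0.0]
wrist_force: [0.8, -0.3, -0.6]
finger_gap: 0.055
```

```bash
python3 -m jog '[[[-4,-4,-20],0],[[0,0,-30],0],[[0,0,-30],0],[[0,0,-20],0],[[0,0,-10],0],[[0,0,0],0],[[0,0,0],0]]'; python3 - <<'E'
from h import *
for n,(x,y) in (('top',(120,100)),('scene',(220,60))):
    im=arm.camera(n)[:,:,::-1]; cv2.imwrite(f'pics/{n}1.png',cv2.resize(im[y:y+180,x:x+200],None,fx=3,fy=3))
E
```

```text
time: 2.7
eef_pos: [0.5989, 0.1041, 0.2219]
tcp_rot: [0.0, 0.985, 0.172, 0.0]
wrist_force: [0.8, 0.2, -0.0]
finger_gap: 0.0551
```

View pics/top1.png

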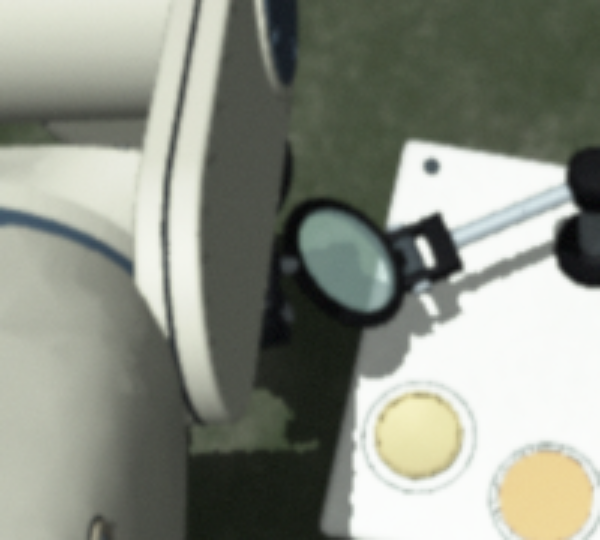

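View pics/scene1.png

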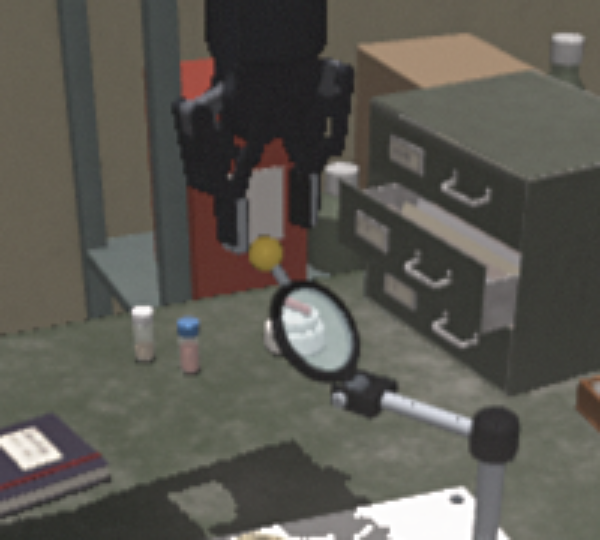

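The scene crop shows the knob at full-image (308,144), between the open fingertips. I'll correct by +4 mm in y, lower by 4 mm and close.

```bash
python3 -m jog '[[[1,4,-4],0],[[0,0,0],0],[[0,0,0],0]]'; python3 -m jog '[[[0,0,0],0],[[0,0,0],0],[[0,0,0],0],[[0,0,0],0],[[0,0,0],0],[[0,0,0],0]]' 15 25;  python3 - <<'E'
from h import *
print(arm.sense()['q'])
for n,(x,y) in (('scene',(220,60)),):
    im=arm.camera(n)[:,:,::-1]; cv2.imwrite(f'pics/{n}2.png',cv2.resize(im[y:y+180,x:x+200],None,fx=3,fy=3))
E
```

```text
time: 3.1
eef_pos: [0.5995, 0.1085, 0.2173]
tcp_rot: [0.0, 0.985, 0.173, 0.0]
wrist_force: [-0.5, 0.6, 0.5]
finger_gap: 0.0549
time: 3.7
eef_pos: [0.5994, 0.1083, 0.2172]
tcp_rot: [-0.0, 0.985, 0.173, 0.0]
wrist_force: [-1.4, 0.9, 1.0]
finger_gap: 0.019
[ 1.59145643e-01  4.06592070e-01  1.67106996e+00  1.08167623e-04
  1.06391666e+00 -1.87668677e-01]
```

View pics/scene2.png

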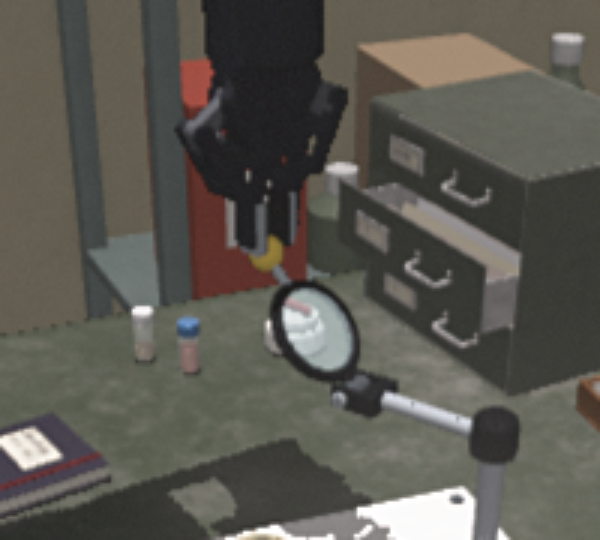

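```bash
python3 - <<'E'
from h import *
s=arm.sense();p=s['eef_pos']
for dz in(0,-.017): print(proj('scene',p+[0,0,dz]))
a=np.radians(20);x=np.array([np.cos(a),np.sin(a),0])
for g in(-1,1): print('tip',proj('scene',p+[0,0,-.017]+g*.0095*x), 'out',proj('scene',p+[0,0,-.017]+g*.02*x))
print(proj('scene',[.6,.1087,.2224]))
im=arm.camera('scene')[:,:,::-1]; cv2.imwrite('pics/s3.png',cv2.resize(im[105:165,275:345],None,fx=10,fy=10,interpolation=cv2.INTER_CUBIC))
E
```

```text
(np.float64(308.0954036396055), np.float64(146.58935240732566))
(np.float64(308.19394214652414), np.float64(154.30205682584312))
tip (np.float64(304.80970171751517), np.float64(155.63863985644298)) out (np.float64(301.02211408781477), np.float64(157.13452215528127))
tip (np.float64(311.53842778534874), np.float64(152.9811746826536)) out (np.float64(315.1895505763349), np.float64(151.53918825543698))
(np.float64(308.25218846629923), np.float64(144.0905196447555))
```

View pics/s3.png

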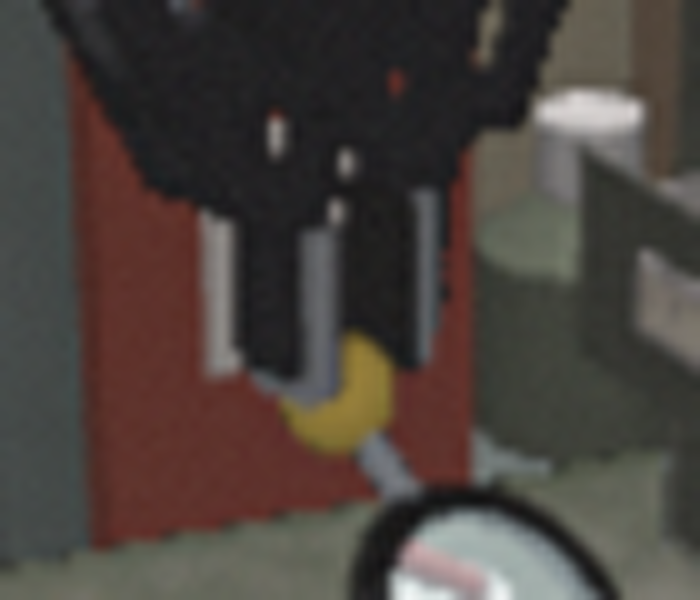

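The crop shows the fingertips only at about rows 142–145, holding the upper cap of the knob (gap 19 mm against the 24 mm ball). I'll open, go lower and grip again.

```bash
python3 -m jog '[[[0,0,0],0],[[0,0,0],0],[[0,0,0],0],[[0,0,-6],0],[[0,0,-6],0],[[0,0,0],0],[[0,0,0],0]]' 45; python3 -m jog '[[[0,0,0],0],[[0,0,0],0],[[0,0,0],0],[[0,0,0],0],[[0,0,0],0],[[0,0,0],0]]' 15 25;  python3 - <<'E'
from h import *
im=arm.camera('scene')[:,:,::-1]; cv2.imwrite('pics/s4.png',cv2.resize(im[105:165,275:345],None,fx=10,fy=10,interpolation=cv2.INTER_CUBIC))
E
```

```text
time: 4.5
eef_pos: [0.5992, 0.1082, 0.2046]
tcp_rot: [-0.0, 0.985, 0.173, -0.0]
wrist_force: [0.4, 0.5, 0.2]
finger_gap: 0.045
time: 5.1
eef_pos: [0.5995, 0.1083, 0.2053]
tcp_rot: [-0.0, 0.985, 0.173, 0.0]
wrist_force: [-1.3, -0.6, 2.5]
finger_gap: 0.0221
```

View pics/s4.png

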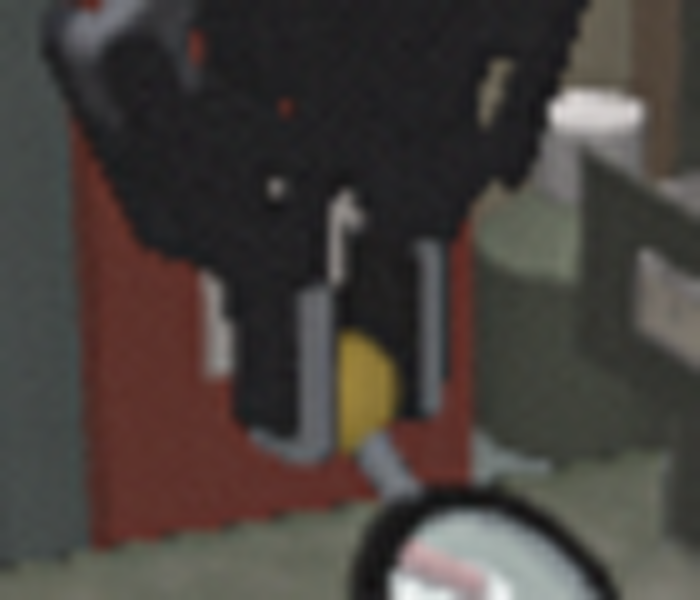

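The pads now flank the knob, with the tips below its centre. Next I'll work out the swing arc.

```bash
python3 - <<'E'
import numpy as np
c=np.array([691.3,-50.]);r=183;a=np.radians(np.linspace(120.1,207.4,17))
P=c+r*np.c_[np.cos(a),np.sin(a)];print(np.round(np.diff(P,axis=0),1).tolist(),P[-1],87.3/16)
E
```

```text
[[-14.6, -9.4], [-13.7, -10.8], [-12.6, -12.0], [-11.4, -13.2], [-10.1, -14.2], [-8.7, -15.1], [-7.2, -15.9], [-5.7, -16.5], [-4.1, -16.9], [-2.4, -17.2], [-0.8, -17.4], [0.9, -17.4], [2.5, -17.2], [4.1, -16.9], [5.7, -16.4], [7.3, -15.8]] [ 528.82978452 -134.21656062] 5.45625
```

```bash
python3 -m jog '[[[-14.6,-9.4,0],5.4],[[-13.7,-10.8,0],5.4],[[-12.6,-12,0],5.4],[[-11.4,-13.2,0],5.4],[[0,0,0],0],[[0,0,0],0]]'; python3 - <<'E'
from h import *
im=arm.camera('scene')[:,:,::-1]; cv2.imwrite('pics/s5.png',cv2.resize(im[80:280,220:440],None,fx=3,fy=3,interpolation=cv2.INTER_CUBIC))
E
```

```text
time: 5.75
eef_pos: [0.5471, 0.0626, 0.2049]
tcp_rot: [-0.0, 0.936, 0.353, -0.0]
wrist_force: [0.2, -0.5, -2.5]
finger_gap: 0.0219
```

View pics/s5.png

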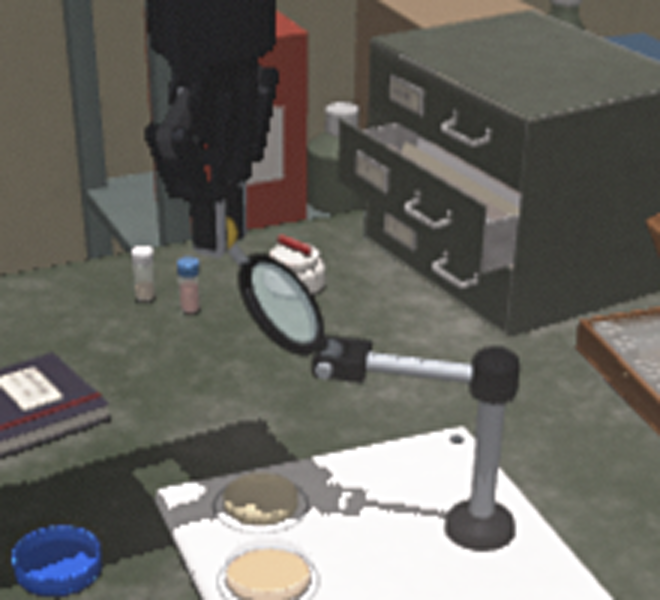

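The grip follows: the lens has swung, and the knob is still between the fingers at crop (230,230). I'll continue.

```bash
python3 -m jog '[[[-10.1,-14.2,0],5.4],[[-8.7,-15.1,0],5.4],[[-7.2,-15.9,0],5.4],[[-5.7,-16.5,0],5.4],[[-4.1,-16.9,0],5.4],[[-2.4,-17.2,0],5.4],[[-0.8,-17.4,0],5.4],[[0,0,0],0]]'; python3 -m jog '[[[0.9,-17.4,0],5.4],[[2.5,-17.2,0],5.4],[[4.1,-16.9,0],5.4],[[5.7,-16.4,0],5.4],[[7.3,-15.8,0],5.4],[[0,0,0],0],[[0,0,0],0]]'; python3 - <<'E'
from h import *
print(arm.sense()['q'])
for n in('scene','top'):
  im=arm.camera(n)[:,:,::-1]; cv2.imwrite(f'pics/{n}6.png',im)
E
```

```text
time: 6.6
eef_pos: [0.5095, -0.0513, 0.2052]
tcp_rot: [0.001, 0.77, 0.637, 0.001]
wrist_force: [4.1, 0.5, -3.6]
finger_gap: 0.0221
time: 7.3
eef_pos: [0.5294, -0.1331, 0.2049]
tcp_rot: [0.0, 0.601, 0.799, 0.001]
wrist_force: [5.9, 3.2, -5.2]
finger_gap: 0.0216
[-2.68663446e-01  3.30631511e-01  1.82117930e+00  1.24234515e-03
  9.89230232e-01 -2.12023968e+00]
```

View pics/scene6.png

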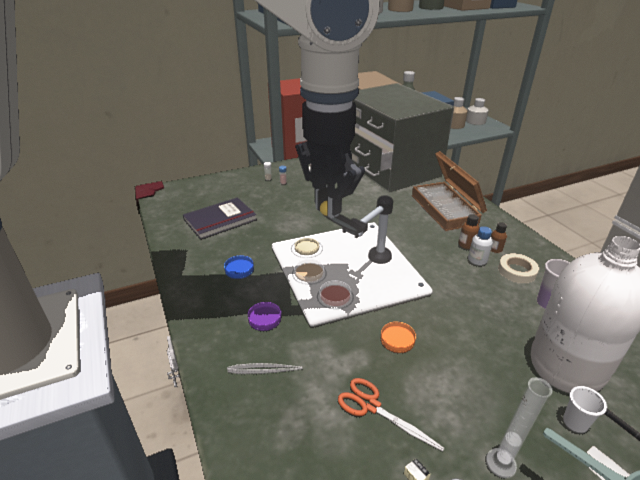

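View pics/top6.png

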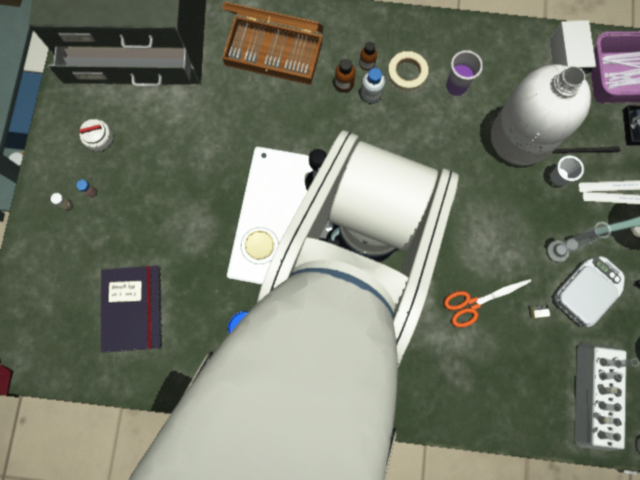

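Both views show the lens now over the red dish side, with the knob still gripped at (326,208) in the scene view. Next comes the tilt arc.

```bash
python3 - <<'E'
import numpy as np
t=np.linspace(.847,0,13);r=110*np.cos(t);z=110*np.sin(t);u=np.array([np.cos(np.radians(207.4)),np.sin(np.radians(207.4))])
print(np.round(np.c_[np.outer(np.diff(r),u),np.diff(z)],1).tolist())
E
```

```text
[[-5.0, -2.6, -5.3], [-4.7, -2.4, -5.7], [-4.3, -2.2, -6.1], [-3.9, -2.0, -6.4], [-3.5, -1.8, -6.7], [-3.1, -1.6, -7.0], [-2.6, -1.4, -7.2], [-2.2, -1.1, -7.4], [-1.7, -0.9, -7.5], [-1.2, -0.6, -7.6], [-0.7, -0.4, -7.7], [-0.2, -0.1, -7.8]]
```

```bash
python3 -m jog '[[[-5,-2.6,-5.3],0],[[-4.7,-2.4,-5.7],0],[[-4.3,-2.2,-6.1],0],[[-3.9,-2,-6.4],0],[[-3.5,-1.8,-6.7],0],[[-3.1,-1.6,-7],0],[[0,0,0],0]]'; python3 -m jog '[[[-2.6,-1.4,-7.2],0],[[-2.2,-1.1,-7.4],0],[[-1.7,-0.9,-7.5],0],[[-1.2,-0.6,-7.6],0],[[-0.7,-0.4,-7.7],0],[[-0.2,-0.1,-7.8],0],[[0,0,0],0],[[0,0,0],0]]'; python3 - <<'E'
from h import *
im=arm.camera('scene')[:,:,::-1]; cv2.imwrite('pics/s7.png',cv2.resize(im[140:330,250:450],None,fx=3,fy=3,interpolation=cv2.INTER_CUBIC))
E
```

```text
time: 8.1
eef_pos: [0.5029, -0.1468, 0.1667]
tcp_rot: [-0.001, 0.6, 0.8, -0.001]
wrist_force: [-2.2, -0.5, -0.0]
finger_gap: 0.0222
time: 8.9
eef_pos: [0.4953, -0.151, 0.1222]
tcp_rot: [-0.001, 0.6, 0.8, -0.0]
wrist_force: [-0.6, 0.5, -0.6]
finger_gap: 0.022
```

View pics/s7.png

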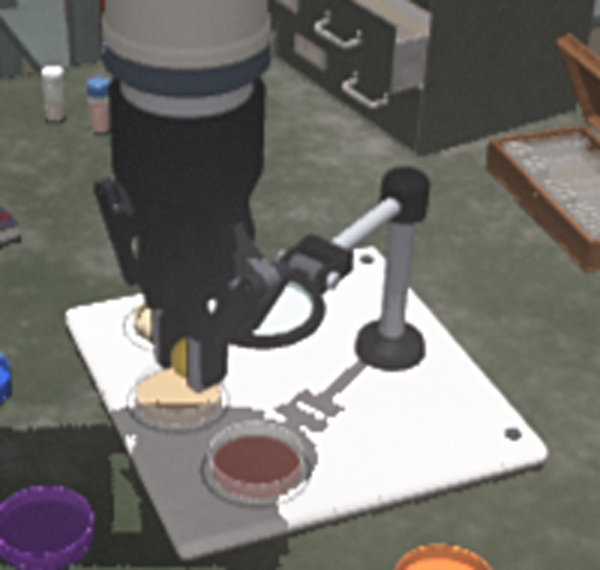

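The lens looks level, with the knob at crop (180,358). I'll release it, rise straight up and back off.

```bash
python3 -m jog '[[[0,0,0],0],[[0,0,0],0],[[0,0,0],0],[[0,0,0],0],[[0,0,15],0],[[0,0,30],0],[[0,0,40],0],[[0,0,40],0]]' 55; python3 -m jog '[[[0,-40,20],0],[[0,-45,10],0],[[0,-45,0],-5],[[0,-45,0],-5],[[0,-45,0],-5],[[0,-45,0],-5],[[0,-45,0],-5],[[0,-45,0],-5],[[0,0,0],0],[[0,0,0],0]]'; python3 - <<'E'
from h import *
s=arm.camera('scene')[:,:,::-1];t=arm.camera('top')[:,:,::-1]
cv2.imwrite('pics/s8.png',s);cv2.imwrite('pics/t8.png',t)
cv2.imwrite('pics/s8c.png',cv2.resize(s[180:330,260:440],None,fx=4,fy=4,interpolation=cv2.INTER_CUBIC))
cv2.imwrite('pics/t8c.png',cv2.resize(t[140:310,220:420],None,fx=3.5,fy=3.5,interpolation=cv2.INTER_CUBIC))
E
```

```text
time: 9.75
eef_pos: [0.4951, -0.151, 0.2488]
tcp_rot: [-0.0, 0.6, 0.8, -0.0]
wrist_force: [-0.2, -0.5, -0.4]
finger_gap: 0.055
time: 10.75
eef_pos: [0.495, -0.5068, 0.2769]
tcp_rot: [-0.001, 0.787, 0.617, 0.0]
wrist_force: [0.7, 0.2, -1.1]
finger_gap: 0.0551
```

View pics/s8c.png

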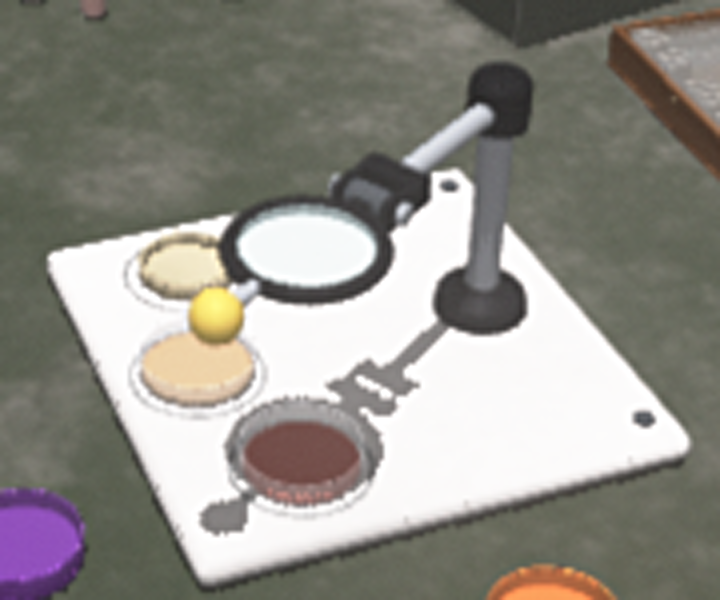

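View pics/t8c.png

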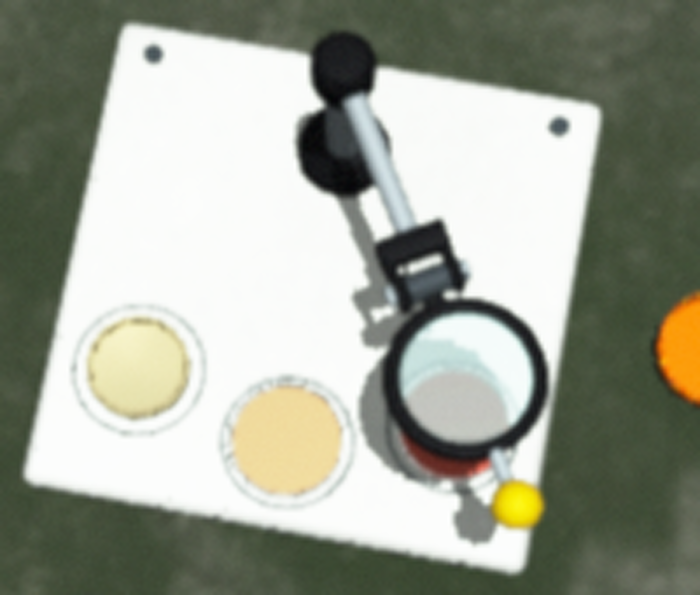

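```bash
python3 - <<'E'
from h import *
k,e=tri(('top',368.3,284),('scene',314,258.75));l,f=tri(('top',353.1,248.6),('scene',336.25,242))
d=np.array([.5515,-.1235]);print(k,e,l,f,'lens-dish mm',(l[:2]-d)*1e3,'tilt',np.arcsin((k[2]-.14)/.11),np.arctan2(k[2]-l[2],np.linalg.norm(k[:2]-l[:2])))
v=k[:2]-[.6913,-.05];print(np.degrees(np.arctan2(v[1],v[0]))%360,np.linalg.norm(v))
print(proj('scene',[.5515,-.1222,.0215]))
E
```

```text
[ 0.4982061  -0.15201539  0.14226342] [np.float64(0.0002858406099805976), np.float64(0.00028584060998066747)] [ 0.55255874 -0.12254845  0.14101892] [np.float64(0.0007895600807835526), np.float64(0.0007895600807834641)] lens-dish mm [1.05874024 0.95155216] tilt 0.020577974651246042 0.02012616902762165
207.84839447598281 0.2183858828271884
(np.float64(333.7234354125874), np.float64(293.8335488634326))
```

The lens is within 2 mm of the dish centre, with a tilt of about 0.02 rad. I'm handing the job in.

```bash
python3 -c "
from bench import arm
print(arm.sense()['time'],arm.finish_job())"
```

```text
the job is handed in; nothing more can be done
10.85 None
```

I swung the magnifier's arm by its knob about 87° to the red dish, tipped the lens level, let go, backed off and handed the job in at 10.85 s.

- **Lens position:** the last two-camera check put the lens centre about 1.5 mm horizontally from the red dish centre (limit 20 mm).
- **Lens tilt:** it measured about 0.02 rad (limit 0.18). Rest was not measured, because I took only one pair of pictures after release.
- **Red dish:** the scene picture shows it where it was, to about 1 px. In the top view the lens partly hides it.
- **Gripper:** it stood about 0.35 m from the knob and the wrist force was near zero, so nothing was being touched.

**Disagreements:**
- **First grip:** it caught only the top of the knob (opening 19 mm against the 24 mm ball). I gripped again 12 mm lower. The opening still read 22 mm, but the hold did not slip.
- **Dish measurements:** the two cameras differed by about 7 mm in y for the dish in the first measurement. I relied mainly on the top view, which matched the stated 158 mm radius.

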